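# Break a dry-fitted model tank down onto its painting holders

### The arm

A 6-joint arm with a two-finger parallel gripper is mounted at the origin on the work surface. World frame = base frame: x ahead of the robot, y to its left, z up, the work surface at z = 0. Lengths are in mm, angles in rad, forces in N, time in s.
With the tool pointing down it reaches from about 350 to 775 mm from the base axis. Payload 7.3 kg.
Tool frame: the origin (TCP) lies at the very end of the fingers, on their centre line; the grasp point (between the pads) lies 19 mm behind it; z points along the fingers, y is the line along which they close (so a half turn about z gives the same grasp; the last joint's range is limited). The gripper opens to 92 mm and grips with 3 to 60 N. Pads are 19 mm wide; open, the fingers measure 130 mm over their backs; the gripper's body (75 mm by 190 mm) begins 47 mm behind the grasp point.
Start: joints at [-1.381, 0.342, 1.524, -0, 1.275, -0.146], TCP at [173.023, -495.689, 226.741] pointing down, gripper open.
Joint ranges: [-2.53, 2.53], [-0.77, 2.02], [0.04, 2.7], [-1, 4.14], [0.28, 2.66], [-3.11, 3.11]. Speed limits (rad/s): [2.57, 2.57, 3.14, 3.14, 3.14, 3.14].

### API

Orientations are given as [roll, pitch, yaw] about the fixed x, y, z axes, in that order (R = Rz(yaw) Ry(pitch) Rx(roll)).
In Python, from plant import get_obs, vision, workorder gives the robot as it stands.
- The arm moves only by the shell command python3 -m pendant 'ROWS' [OPENING]. ROWS is a JSON object of lists of equal length, an entry for each row: "dp": the shift along the tool's x, y, z in m, a list of three; "rotation": the turn, a rotation vector about the tool's x, y, z in rad, a list of three. A call has 1 to 8 rows; each row is the pose to reach, as a shift and turn from the pose commanded when the call began, along the tool's axes at that moment; what a row does not reach only later rows make up. A row lasts 1/8 s, in which the tool goes at most 62.5 mm and 10.7 degrees, less where a joint would pass 70% of its speed; a pose out of reach is approached as far as the arm can. A call with a gripper value outside its range is refused whole. OPENING is the finger opening in m, from 0 to 0.0918, set as the call begins (- or left out, the last holds). The fingers move at their own pace and stop on an object; the grip force is fixed at half the most. Time passes only in rows, so rows that repeat a pose let the fingers close. It gives the time, the measured TCP pose, the force, the opening and the grip force at its end, in the units of the state.
- get_obs(): the state, without advancing time (a new reading comes with each control period).
- vision.capture(name): name is "scene" or "top" or "wrist"; returns a dict with "pixels" (384x512x3 uint8, red, green, blue), "vfov" (degrees; the focal length in pixels is half the picture's height over the tangent of half this angle, whatever the lens; pixels are square), "cx", "cy" (the principal point, pixels), "dist" ([k1, k2, p1, p2, k3] as OpenCV has them; the pictures are not rectified), "pose" (4x4, takes a point from camera to world coordinates); the wrist camera has in their place "T_tool_cam" (4x4, takes a point from camera to tool coordinates, whose origin is the TCP and whose axes are the flange's). Camera axes: x right, y up, looking along -z (the intrinsics and any distortion apply to the point x, -y, -z); pixel columns grow to the right and rows downward; lengths in mm; the calibration is good to about 2 mm. A picture is of the moment at which its call begins: read the wrist's pose just before it. There is no depth.
- workorder.close_job(): hands the job in; it is judged then, once.
The state is a dict: "time": time; "joint_positions": joint angles; "dq": joint speeds; "tau": joint torques, N m; "tool_pos": TCP position; "tcp_rot": TCP orientation; "contact_force": force on the tool from outside, world axes, zero at the start; "moment": the same for the moment, N m; "grip_width": finger opening in mm; "finger_force": force on a finger pad.
Only numpy, scipy, OpenCV 4.12 (cv2) and the standard library are available. Lean on these libraries where they do the work, as an engineer would, in place of code of your own. Each camera call takes 0.05 s, during which the arm holds its last target. There are 200 camera calls.

### The job

The small model tank has been test-fitted without glue; take it apart from the top down, one piece at a time, for painting. Stand the brass cupola in the middle of the cork, the ivory turret in the middle of the red-topped painting grip, the olive upper hull centred and lengthwise on the taped wooden block, and last the dark grey lower hull in the middle of the white turntable. Set every piece down gently, the right way up, without dropping any, and do not knock over the green or the ochre paint bottle.

Things in the scene. Friction and masses are not known exactly. Their poses are not given: they have to be found in the camera images.
- cupola: loose brass disc (commander's cupola) 18 mm across, 9.6 mm high over its hatch handle, wall to grip: lowest 8.5 mm. Starts standing free on the turret roof, about 5 mm behind the turret's axis. Origin: centre of underside, z up. About 12 g.
- turret: loose ivory-white round turret. Origin: on its axis, under a 26 mm ring 2.5 mm deep on which it can stand. Body 38 mm across, upright wall z 2.5-16.5 mm, flat roof z 19.5. Gun 4.4 mm thick along +x at z 10, to x 47; nothing projects in y. Starts resting on the upper hull's roof, ring in its hole (2 mm play, lifts straight out), gun turned up to 40 deg off the bow. 35 g.
- upper_hull: loose olive hull top, 86 mm (x, bow +x) by 42 (y). Origin: centre, under a 78x28 mm tongue 2.5 mm deep on which it can stand. Compartment x -15..43, flat upright sides, z 2.5-18.5 mm, turret hole at x 14; engine deck x -43..-15, top z 10.5. Centre of mass x about 5. Starts with tongue in lower hull's well (2 mm play, lifts straight out), origin at lower hull x -2, z 23.5. 45 g.
- lower_hull: loose dark grey hull with brown tracks, 124 mm (x, bow +x) by 58 (y, upright sides), 26 high to the mudguards (each y 16-29 mm), open well between; silencer and toolbox near the ends reach z 33. Origin: centre of underside (track bottom). Starts on the work surface under the stack; the stack's top is at 69 mm. 110 g.
- cork: fixed round natural-cork stopper, 40 mm in diameter at its flat top, 30 mm high, a blue tack spot in the middle. Origin at the centre of its underside. Place for the cupola.
- paint_grip: fixed painting grip: black waisted handle with a flat red round cap 52 mm in diameter, blue tack in the middle; top 70 mm above its origin, which is at the centre of its underside. Place for the turret, with the gun pointing any way.
- block: fixed brown plywood painting block 130 mm (x) by 64 mm (y) by 22 mm high with two yellow tape strips running lengthwise. Origin at the centre of its underside. Place for the upper hull, bow to either end.
- turntable: fixed white spray turntable with a dark ring, ticks round its edge and a black centre dot, on a black foot, disc 150 mm in diameter, flat top 28 mm above its origin, which is at the centre of its underside; it does not turn. Place for the lower hull, pointing any way.
- green_bottle: loose standing dropper bottle with green paint and black cap, 25 mm in diameter, 80 mm high; origin at the centre of its underside. To be left standing.
- ochre_bottle: loose standing dropper bottle with ochre-yellow paint and black cap, 25 mm in diameter, 80 mm high; origin at the centre of its underside. To be left standing.

How it is judged (in metres and radians):
On the way, in this order (a step that is already met when the one before it is completed fails the run):
1. the cupola stands on the cork (horizontal distance between cupola and cork below 0.008 m and z of cupola in the frame of cork between 0.026 and 0.034 m and angle between cupola's own z axis and vertical below 0.15 rad and contact force between the fingers and cupola below 0.05 N), for 0.2 s.
2. then the turret stands on the painting grip (horizontal distance between turret and paint_grip below 0.01 m and z of turret in the frame of paint_grip between 0.066 and 0.074 m and angle between turret's own z axis and vertical below 0.15 rad and contact force between the fingers and turret below 0.05 N), for 0.2 s.
3. then the upper hull lies along the wooden block (horizontal distance between upper_hull and block below 0.012 m and z of upper_hull in the frame of block between 0.018 and 0.026 m and angle between upper_hull's own z axis and vertical below 0.15 rad and angle between the x axis of upper_hull and the x axis of block, either way round below 0.26 rad and contact force between the fingers and upper_hull below 0.05 N), for 0.2 s.
4. then the lower hull stands on the turntable (horizontal distance between lower_hull and turntable below 0.015 m and z of lower_hull in the frame of turntable between 0.024 and 0.032 m and angle between lower_hull's own z axis and vertical below 0.15 rad and contact force between the fingers and lower_hull below 0.05 N), for 0.2 s.
At the end, for the whole second after the job is handed in: All released, upright within 0.15 rad, at rest on top of their holders (4 mm in height) and centred: cupola on cork within 8 mm, turret on painting grip 10 mm, upper hull on block 12 mm and lengthwise within 0.26 rad, lower hull on turntable 15 mm (all of step 1 and all of step 2 and all of step 3 and all of step 4 and linear speed of each of cupola, turret, upper_hull, lower_hull below 0.02 m/s and angular speed of each of cupola, turret, upper_hull, lower_hull below 0.3 rad/s); the robot touches nothing.
It fails at once if cupola dropped: falling freely by more than about 13 mm (over 0.5 m/s out of the fingers) (linear speed of cupola above 0.5 m/s and contact force between the fingers and cupola below 0.05 N and contact force between cupola and anything else below 0.05 N).
It fails at once if turret dropped: falling freely by more than about 13 mm (over 0.5 m/s out of the fingers) (linear speed of turret above 0.5 m/s and contact force between the fingers and turret below 0.05 N and contact force between turret and anything else below 0.05 N).
It fails at once if upper hull dropped: falling freely by more than about 13 mm (over 0.5 m/s out of the fingers) (linear speed of upper_hull above 0.5 m/s and contact force between the fingers and upper_hull below 0.05 N and contact force between upper_hull and anything else below 0.05 N).
It fails at once if lower hull dropped: falling freely by more than about 13 mm (over 0.5 m/s out of the fingers) (linear speed of lower_hull above 0.5 m/s and contact force between the fingers and lower_hull below 0.05 N and contact force between lower_hull and anything else below 0.05 N).
It fails at once if a paint bottle knocked over (angle between any of green_bottle, ochre_bottle's own z axis and vertical above 0.6 rad).
It also fails if it takes over 120 s, if anything falls off the work surface, if the arm or the gripper's body presses on something with over 40 N, if the wrist force passes 120 N, or if a joint passes its speed limit or range.

## Working session

There is one attempt and no reset: what is moved stays moved. The work goes in short steps, Python scripts to look and compute and a shell command to move; the robot and the scene stay as the last step left them, time stands still between calls to the robot, and variables do not carry over. Pictures are saved under pics/ and viewed, at most 14 in all, crops included, and the job is handed in when it is done.

```bash
mkdir -p pics; ls; python3 - <<'E'
from plant import get_obs, vision
import cv2,numpy as np
o=get_obs();print(o)
for n in ["scene","top"]:
    c=vision.capture(n);cv2.imwrite(f"pics/{n}0.png",c["pixels"][:,:,::-1]);print(n,c["vfov"],c["cx"],c["cy"],c["dist"],np.round(c["pose"],3).tolist())
c=vision.capture("wrist");cv2.imwrite("pics/w0.png",c["pixels"][:,:,::-1]);print({k:v for k,v in c.items() if k!="pixels"})
E
```

```text
pics
{'time': 0.0, 'joint_positions': array([-1.38102094e+00,  3.42724493e-01,  1.52502567e+00,  1.33832092e-05,
        1.27542308e+00, -1.45950144e-01]), 'dq': array([ 0.00088687, -0.00020057,  0.00147551, -0.00201385, -0.00193605,
        0.00060127]), 'tau': array([ 5.36514763e-04, -4.31238770e+01, -2.44219941e+01,  7.17448234e-02,
        5.59790013e-02, -1.54530194e-04]), 'tool_pos': array([ 172.93328065, -495.25712213,  226.04104024]), 'tcp_rot': array([-3.14003073e+00, -2.42530190e-04,  3.35721439e-01]), 'contact_force': array([ 0.41957451, -0.22891491, -0.15844086]), 'moment': array([-0.03119986, -0.03211236,  0.00627312]), 'finger_force': 0.0, 'grip_width': 91.64252361779377}
scene 51.25108046331157 259.40876952538827 193.89524502654572 [-0.10503619  0.          0.          0.          0.        ] [[-0.527, -0.686, 0.502, 1082.644], [0.849, -0.416, 0.324, 323.339], [-0.014, 0.597, 0.802, 912.59], [0.0, 0.0, 0.0, 1.0]]
top 43.062534718157536 253.74021244194887 180.05419319123445 [-0.0887422  0.         0.         0.         0.       ] [[0.002, 0.997, -0.076, 475.656], [-1.0, 0.002, -0.004, 0.299], [-0.003, 0.076, 0.997, 1341.518], [0.0, 0.0, 0.0, 1.0]]
{'vfov': 60.953472320727364, 'cx': 254.4064739574055, 'cy': 197.0150452663241, 'dist': array([-0.07814193,  0.        ,  0.        ,  0.        ,  0.        ]), 'T_tool_cam': array([[-1.02519545e-03,  9.53383589e-01,  3.01759311e-01,
         8.22710271e+01],
       [ 9.99999406e-01,  1.08926826e-03, -4.40604093e-05,
        -8.06907707e-01],
       [-3.70703310e-04,  3.01759087e-01, -9.53384139e-01,
        -1.58847047e+02],
       [ 0.00000000e+00,  0.00000000e+00,  0.00000000e+00,
         1.00000000e+00]])}
```

View pics/top0.png

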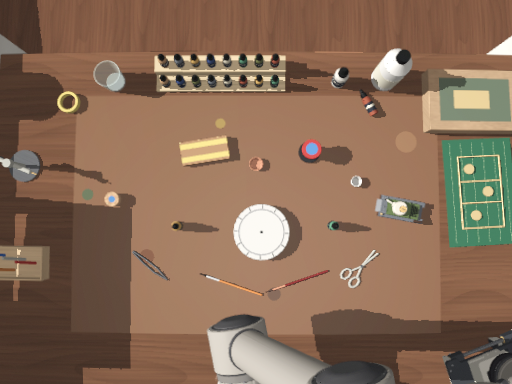

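View pics/scene0.png

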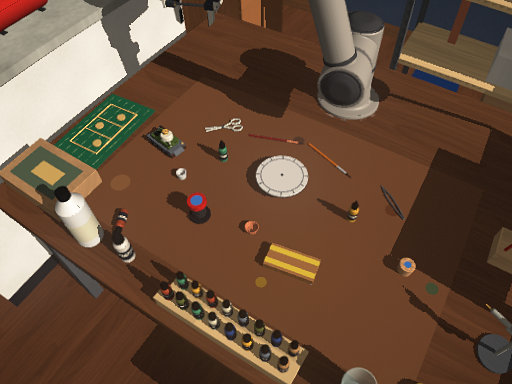

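Top view: tank at about (402,208), cork (112,199), red grip (311,150), block (205,151), turntable (261,232), green bottle (334,225) and ochre bottle (177,225). The scene view agrees with this.

```bash
cat > h.py <<'E'
from plant import get_obs, vision
import cv2,numpy as np
from scipy.spatial.transform import Rotation as R
def tool():
    o=get_obs();T=np.eye(4);T[:3,:3]=R.from_euler('xyz',o["tcp_rot"]).as_matrix();T[:3,3]=o["tool_pos"];return T
def shot(n,save=None):
    T=tool();c=vision.capture(n)
    c["P"]=T@c["T_tool_cam"] if n=="wrist" else np.array(c["pose"])
    f=192/np.tan(np.radians(c["vfov"]/2));c["K"]=np.array([[f,0,c["cx"]],[0,f,c["cy"]],[0,0,1]])
    c["hsv"]=cv2.cvtColor(c["pixels"],cv2.COLOR_RGB2HSV)
    if save: cv2.imwrite(f"pics/{save}.png",c["pixels"][:,:,::-1])
    return c
def cast(c,uv,z):
    uv=np.array(uv,float).reshape(-1,1,2)
    n=cv2.undistortPoints(uv,c["K"],np.array(c["dist"]))[:,0]
    d=np.c_[n[:,0],-n[:,1],-np.ones(len(n))]@c["P"][:3,:3].T;o=c["P"][:3,3]
    return o+d*((z-o[2])/d[:,2])[:,None]
def proj(c,X):
    Q=(np.asarray(X,float).reshape(-1,3)-c["P"][:3,3])@c["P"][:3,:3]
    Q=Q*[1,-1,-1]
    return cv2.projectPoints(Q,np.zeros(3),np.zeros(3),c["K"],np.array(c["dist"]))[0][:,0]
def blob(c,lo,hi,box=None,minA=5,close=0):
    """box u0,v0,u1,v1; returns largest contour's points"""
    m=cv2.inRange(c["hsv"],tuple(lo),tuple(hi))
    if box is not None:
        k=np.zeros_like(m);u0,v0,u1,v1=box;k[v0:v1,u0:u1]=255;m&=k
    if close: m=cv2.morphologyEx(m,cv2.MORPH_CLOSE,np.ones((close,close),np.uint8))
    cs,_=cv2.findContours(m,cv2.RETR_EXTERNAL,cv2.CHAIN_APPROX_NONE)
    if not cs: return None
    return max(cs,key=cv2.contourArea)[:,0,:].astype(float)
def cen(p):
    M=cv2.moments(p.astype(np.float32).reshape(-1,1,2));return np.array([M["m10"],M["m01"]])/M["m00"]
E
python3 - <<'E'
from h import *
c=shot("top")
def s(n,lo,hi,box,z,close=0):
    p=blob(c,lo,hi,box,close=close)
    if p is None: print(n,None);return
    X=cast(c,p,z)[:,:2].astype(np.float32)
    (x,y),(w,h),a=cv2.minAreaRect(X);print(n,len(p),"px",cen(p).round(1),"cen",cen(X).round(1),"rect",np.round([x,y,w,h,a],1))
s("corktack",(95,80,80),(130,255,255),(100,188,124,212),30)
s("cork",(5,40,150),(25,200,255),(100,188,126,212),30,5)
s("griptack",(100,80,80),(130,255,255),(295,135,330,170),70)
s("griptop",(100,80,80),(130,255,255),(295,135,330,170),70)
s("tape/block",(12,80,150),(30,255,255),(170,125,240,175),22,9)
s("table",(0,0,170),(180,60,255),(225,198,298,266),28,5)
s("turret",(15,0,170),(40,90,255),(385,195,420,222),60)
p=blob(c,(0,0,0),(180,255,255))
big=cv2.resize(c["pixels"][180:240,360:440],None,fx=8,fy=8,interpolation=cv2.INTER_CUBIC)
cv2.imwrite("pics/tankcrop.png",big[:,:,::-1])
for n,uv in [("green",(334,225)),("ochre",(177,225)),("cup",(356,181))]: print(n,cast(c,uv,60).round(0))
print("tank",cast(c,(402,208),60).round(0))
E
```

```text
corktack 13 px [111.2 198.9] cen [523.9 392.6] rect [5.238e+02 3.918e+02 1.090e+01 1.390e+01 3.000e-01]
cork 81 px [110.1 196. ] cen [532.1 395.8] rect [5.292e+02 3.896e+02 4.900e+01 6.940e+01 2.000e-01]
griptack 28 px [311.4 148.4] cen [ 657.3 -147. ] rect [ 656.9 -147.1   26.1   26.4   45. ]
griptop 28 px [311.4 148.4] cen [ 657.3 -147. ] rect [ 656.9 -147.1   26.1   26.4   45. ]
tape/block 236 px [204.5 149.5] cen [660.9 140.4] rect [6.609e+02 1.408e+02 1.356e+02 1.907e+02 1.000e-01]
table 158 px [260.7 231.6] cen [437.5 -14. ] rect [437.3 -14.  149.9 148.2  45.1]
turret 69 px [396.8 206.6] cen [ 504.2 -374.2] rect [ 502.9 -371.1   56.8   36.    82. ]
green [[ 456. -206.   60.]]
ochre [[455. 207.  60.]]
cup [[ 572. -266.   60.]]
tank [[ 500. -388.   60.]]
```

View pics/tankcrop.png

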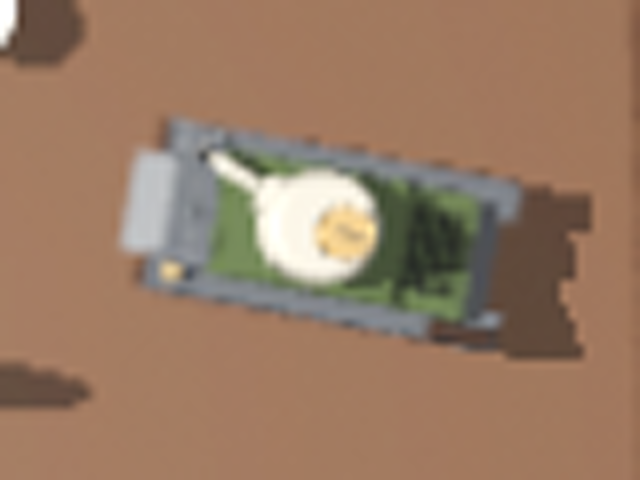

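The crop shows the cupola at top-image px (403.4,209.1), the bow to the left (heading about 79°), and the gun about 28° off the bow. Moving over the tank now.

```bash
python3 -m pendant '{"dp":[[0.045,0.001,0.007],[0.09,0.002,0.014],[0.135,0.003,0.021],[0.18,0.004,0.028],[0.225,0.005,0.035],[0.27,0.006,0.042],[0.315,0.007,0.05],[0.344,0.007,0.056]],"rotation":[[0,0,-0.13],[0,0,-0.26],[0,0,-0.39],[0,0,-0.52],[0,0,-0.65],[0,0,-0.78],[0,0,-0.91],[0,0,-1.04]]}'; python3 -m pendant '{"dp":[[0,0,0],[0,0,0]],"rotation":[[0,0,0],[0,0,0]]}'
python3 - <<'E'
from h import *
c=shot("wrist","w1")
E
```

```text
time: 1.2
tool_pos: [501.8, -387.8, 169.9]
tcp_rot: [-3.141, -0.001, 1.381]
contact_force: [-0.5, 0.1, 0.3]
grip_width: 91.6
finger_force: 0.0
time: 1.45
tool_pos: [499.4, -389.2, 170.6]
tcp_rot: [-3.141, 0.0, 1.374]
contact_force: [0.8, -0.0, 0.1]
grip_width: 91.9
finger_force: 0.0
```

View pics/w1.png

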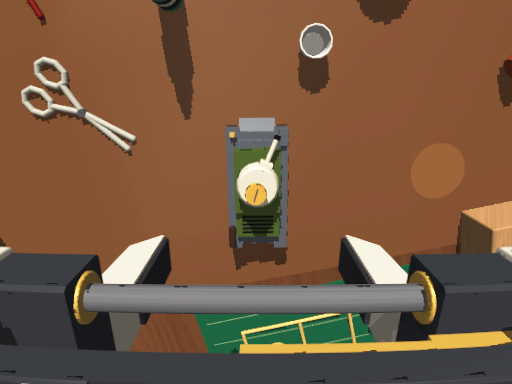

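The wrist view has the bow pointing up, the cupola at (257,195), the turret at (260,184) and the gun tip at (278,137).

```bash
cat > m1.py <<'E'
from h import *
c=shot("wrist");T=tool();print("tool",T[:3,3].round(1),get_obs()["tcp_rot"].round(3))
def s(n,lo,hi,box,z,close=0):
    p=blob(c,lo,hi,box,close=close)
    if p is None: print(n,None);return
    X=cast(c,p,z)[:,:2].astype(np.float32);(x,y),r=cv2.minEnclosingCircle(X);m=cen(X)
    print(n,len(p),"px",cen(p).round(1),"cen",m.round(1),"circ",np.round([x,y,r],1),"in tool",(T[:3,:3].T@(np.r_[m,z]-T[:3,3])).round(1))
if __name__=="__main__":
    print(c["hsv"][196,252],c["hsv"][176,258],c["hsv"][210,258],c["hsv"][180,230])
    s("cupola",(12,140,120),(30,255,255),(235,170,285,215),67.5,3)
    s("turret",(15,0,150),(45,130,255),(235,130,290,220),58,3)
    # hull: upper olive
    p=blob(c,(30,60,20),(50,255,140),(225,140,290,250),close=5)
    X=cast(c,p,40)[:,:2].astype(np.float32);print("upper",cv2.minAreaRect(X))
    p=blob(c,(100,20,30),(130,140,160),(215,115,300,250),close=7)
    X=cast(c,p,26)[:,:2].astype(np.float32);print("lower",cv2.minAreaRect(X))
E
python3 m1.py
```

```text
tool [ 499.2 -389.6  171.1] [3.142 0.    1.373]
[ 20 181 239] [ 22  31 244] [ 42 120  53] [107  17 104]
cupola 60 px [255.5 193.6] cen [ 500.4 -387. ] circ [ 500.8 -387.     9.6] in tool [  2.9   0.7 103.6]
turret 193 px [259.2 175.2] cen [ 506.1 -374.6] circ [ 507.4 -369.9   29.7] in tool [ 16.1   3.8 113.1]
upper ((500.4576416015625, -394.870361328125), (87.01879119873047, 42.513065338134766), 79.96524810791016)
lower ((500.2159423828125, -395.9422912597656), (119.74498748779297, 56.828819274902344), 79.38038635253906)
```

```bash
python3 -m pendant '{"dp":[[0.003,0.001,0.03],[0.003,0.001,0.06],[0.003,0.001,0.085],[0.003,0.001,0.1],[0.003,0.001,0.1065],[0.003,0.001,0.1065],[0.003,0.001,0.1095],[0.003,0.001,0.1095]],"rotation":[[0,0,-0.015],[0,0,-0.015],[0,0,-0.015],[0,0,-0.015],[0,0,-0.015],[0,0,-0.015],[0,0,-0.015],[0,0,-0.015]]}' 0.045
python3 -c "
from h import *
shot('wrist','w2');shot('scene','s2');print(get_obs()['tool_pos'])"
```

```text
time: 2.55
tool_pos: [501.8, -386.3, 61.7]
tcp_rot: [3.141, 0.0, 1.391]
contact_force: [0.6, 0.7, -0.5]
grip_width: 45.1
finger_force: 0.0
[ 501.84171006 -386.31066389   61.62615862]
```

View pics/w2.png

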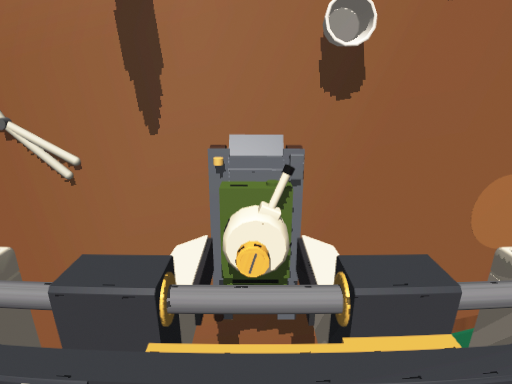

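The fingers straddle the cupola at (253,260), centred to about 1 mm. Closing.

```bash
python3 -m pendant '{"dp":[[0,0,0],[0,0,0],[0,0,0],[0,0,0],[0,0,0],[0,0,0]],"rotation":[[0,0,0],[0,0,0],[0,0,0],[0,0,0],[0,0,0],[0,0,0]]}' 0.0; python3 -m pendant '{"dp":[[0,0,-0.005],[0,0,-0.02],[0,0,-0.05],[0,0,-0.1],[0,0,-0.11],[0,0,-0.11]],"rotation":[[0,0,0],[0,0,0],[0,0,0],[0,0,0],[0,0,0],[0,0,0]]}'
python3 m1.py; python3 -c "
from h import *
shot('wrist','w3')"
```

```text
time: 3.4
tool_pos: [501.7, -386.2, 61.2]
tcp_rot: [3.142, 0.0, 1.391]
contact_force: [-0.8, 0.0, 0.1]
grip_width: 16.3
finger_force: 30.0
time: 4.15
tool_pos: [501.9, -386.4, 172.6]
tcp_rot: [3.14, 0.001, 1.391]
contact_force: [0.7, -0.4, -1.2]
grip_width: 16.0
finger_force: 30.0
tool [ 501.4 -385.9  171. ] [-3.141 -0.     1.391]
[ 23  28 248] [ 23  26 248] [ 42 118  56] [110  21 111]
cupola None
turret 165 px [255.9 183.6] cen [ 504.5 -379.1] circ [ 510.4 -372.7   30.6] in tool [  7.2   1.8 113. ]
upper ((500.7070007324219, -394.94073486328125), (86.4268798828125, 42.65353012084961), 79.3812026977539)
lower ((501.41064453125, -388.181640625), (105.83617401123047, 56.665584564208984), 79.24256896972656)
```

View pics/w3.png

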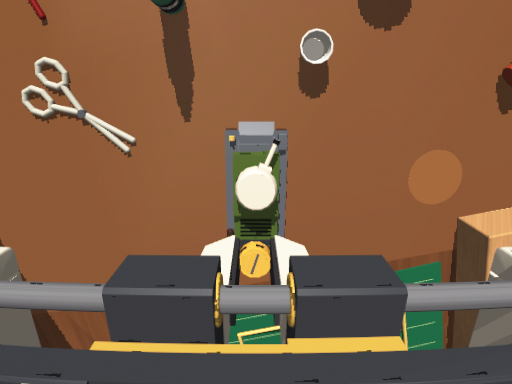

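The cupola is held at about (255,260). I'll measure its position in the hand.

```bash
python3 - <<'E'
from h import *
c=shot("wrist");T=tool()
p=blob(c,(12,140,90),(30,255,255),(230,235,285,285),close=5);print(len(p),p.min(0),p.max(0))
for dz in (4,6.5,9):
    X=cast(c,p,T[2,3]+dz);(x,y),r=cv2.minEnclosingCircle(X[:,:2].astype(np.float32))
    print(dz,((T[:3,:3].T@(np.r_[x,y,T[2,3]+dz]-T[:3,3])).round(1)),r)
E
```

```text
128 [239. 241.] [270. 284.]
4 [-3.8 -2.4 -4. ] 14.10085678100586
6.5 [-2.4 -2.3 -6.5] 13.873878479003906
9 [-1.  -2.3 -9. ] 13.646916389465332
```

```bash
python3 - <<'E'
from h import *
c=shot("wrist");T=tool()
p=blob(c,(12,150,90),(30,255,255),(230,235,285,279));print(p.min(0),p.max(0))
for dz in (4,6.5,9):
    X=(cast(c,p,T[2,3]+dz)-T[:3,3])@T[:3,:3];print(dz,X.min(0).round(1),X.max(0).round(1))
def rect(n,lo,hi,box,z,close=0):
    c=shot("top");p=blob(c,lo,hi,box,close=close);X=cast(c,p,z)[:,:2].astype(np.float32);print(n,cen(X).round(1),cv2.minAreaRect(X))
rect("cork",(95,80,80),(130,255,255),(100,188,124,212),30)
E
```

```text
[239. 241.] [270. 278.]
4 [-12.4  -8.5  -4. ] [ 9.7  8.1 -4. ]
6.5 [-10.9  -8.4  -6.5] [10.9  8.  -6.5]
9 [-9.3 -8.2 -9. ] [12.1  7.8 -9. ]
cork [523.9 392.6] ((523.7505493164062, 391.7679138183594), (10.880485534667969, 13.873769760131836), 0.26124292612075806)
```

```bash
python3 -m pendant '{"dp":[[0.03,-0.005,0],[0.085,-0.013,0],[0.14,-0.021,0],[0.195,-0.03,0],[0.25,-0.038,0],[0.305,-0.046,0],[0.36,-0.055,0],[0.415,-0.063,0]],"rotation":[[0,0,0],[0,0,0],[0,0,0],[0,0,0],[0,0,0],[0,0,0],[0,0,0],[0,0,0]]}'; python3 -m pendant '{"dp":[[0.055,-0.008,0],[0.11,-0.017,0],[0.165,-0.025,0],[0.22,-0.034,0],[0.275,-0.042,0.01],[0.33,-0.05,0.025],[0.355,-0.054,0.035],[0.355,-0.054,0.035]],"rotation":[[0,0,0],[0,0,0],[0,0,0],[0,0,0],[0,0,0],[0,0,0],[0,0,0],[0,0,0]]}'
python3 - <<'E'
from h import *
c=shot("wrist","w4");T=tool();print(T[:3,3])
p=blob(c,(95,80,80),(130,255,255));X=cast(c,p,30);print(cen(p),cen(X[:,:2]),(cen(X[:,:2])[0],))
m=np.r_[cen(X[:,:2].astype(np.float32)),30];print(((m-T[:3,3])@T[:3,:3]).round(1),np.ptp(X,0),proj(c,m))
E
```

```text
time: 5.4
tool_pos: [513.5, 35.2, 170.6]
tcp_rot: [-3.141, 0.0, 1.391]
contact_force: [0.8, -0.2, 0.4]
grip_width: 16.1
finger_force: 30.0
time: 6.4
tool_pos: [523.0, 393.5, 133.7]
tcp_rot: [-3.139, 0.002, 1.394]
contact_force: [0.3, 0.3, 0.2]
grip_width: 16.1
finger_force: 30.0
[523.66552951 392.28371556 134.71377527]
[258.97457627 196.45084746] [526.25082652 392.74547093] (np.float64(526.2508265177249),)
[  1.1   2.7 104.7] [17.23633534 17.31693365  0.        ] [[258.9759309  196.53768302]]
```

View pics/w4.png

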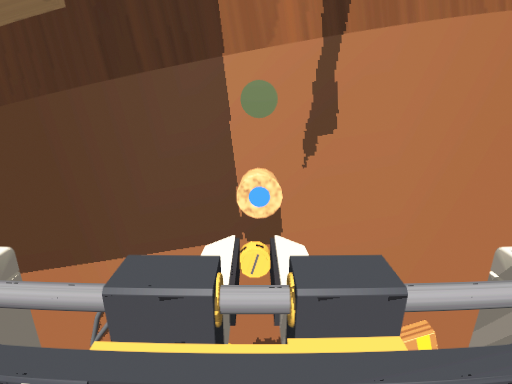

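```bash
python3 -m pendant '{"dp":[[0.001,0.0025,0.03],[0.001,0.0025,0.06],[0.001,0.0025,0.085],[0.001,0.0025,0.098],[0.001,0.0025,0.101],[0.001,0.0025,0.1025],[0.001,0.0025,0.103],[0.001,0.0025,0.1035]],"rotation":[[0,0,0],[0,0,0],[0,0,0],[0,0,0],[0,0,0],[0,0,0],[0,0,0],[0,0,0]]}'; python3 -m pendant '{"dp":[[0,0,0.0003],[0,0,0.0005]],"rotation":[[0,0,0],[0,0,0]]}'
```

```text
time: 7.45
tool_pos: [527.4, 393.1, 33.3]
tcp_rot: [3.141, -0.001, 1.391]
contact_force: [0.7, 0.2, 0.4]
grip_width: 16.2
finger_force: 30.0
time: 7.7
tool_pos: [527.1, 392.9, 32.3]
tcp_rot: [3.141, -0.0, 1.391]
contact_force: [0.1, -0.1, 0.4]
grip_width: 16.0
finger_force: 30.0
```

```bash
python3 -m pendant '{"dp":[[0,0,0.0003],[0,0,0.0003],[0,0,0.0003],[0,0,0.0003]],"rotation":[[0,0,0],[0,0,0],[0,0,0],[0,0,0]]}' 0.04; python3 -m pendant '{"dp":[[0,0,-0.01],[0,0,-0.04],[0,0,-0.08],[0,0,-0.1],[0,0,-0.1]],"rotation":[[0,0,0],[0,0,0],[0,0,0],[0,0,0],[0,0,0]]}'
python3 - <<'E'
from h import *
c=shot("wrist","w5");T=tool();print(T[:3,3],get_obs()["tcp_rot"])
p=blob(c,(12,140,160),(30,255,255),(225,150,290,225))
cv2.imwrite("pics/w5c.png",cv2.resize(c["pixels"][150:300,180:340],None,fx=4,fy=4)[:,:,::-1])
E
```

```text
time: 8.2
tool_pos: [527.1, 392.8, 31.9]
tcp_rot: [3.142, 0.0, 1.391]
contact_force: [0.1, 0.1, -0.5]
grip_width: 39.8
finger_force: 0.0
time: 8.82
tool_pos: [528.1, 393.5, 134.5]
tcp_rot: [3.138, -0.003, 1.391]
contact_force: [0.2, -0.8, 0.2]
grip_width: 39.7
finger_force: 0.0
[527.25866621 392.9555769  132.61221297] [ 3.14035762e+00 -8.84745650e-04  1.39087476e+00]
```

View pics/w5c.png

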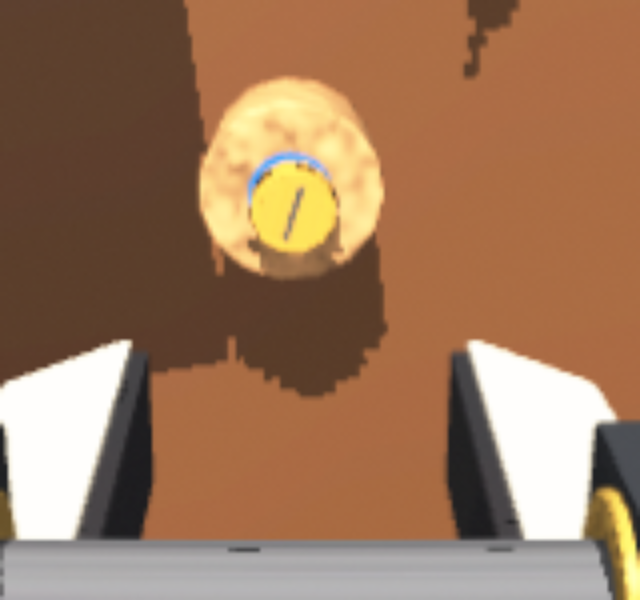

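The cupola stands upright on the cork at crop (293,207), which is px (253.3,201.8). I'll check its offset, and compute the turret grasp.

```bash
python3 - <<'E'
from h import *
c=shot("wrist");
print(cast(c,(253.3,201.8),38.5).round(1))
# cork top ellipse: width from crop 203..382, top edge 78
p=blob(c,(8,60,150),(26,200,255),(225,160,280,222),close=7);X=cast(c,p,30)[:,:2].astype(np.float32);print(cv2.minEnclosingCircle(X))
E
```

```text
[[526.  391.8  38.5]]
((528.329345703125, 397.87518310546875), 33.8540153503418)
```

```bash
python3 -m pendant '{"dp":[[-0.03,0.005,-0.02],[-0.085,0.013,-0.04],[-0.14,0.021,-0.04],[-0.195,0.03,-0.04],[-0.25,0.038,-0.04],[-0.305,0.046,-0.04],[-0.36,0.054,-0.04],[-0.415,0.062,-0.04]],"rotation":[[0,0,0],[0,0,0],[0,0,0],[0,0,0],[0,0,0],[0,0,0],[0,0,0],[0,0,0]]}' 0.07; python3 -m pendant '{"dp":[[-0.055,0.008,0],[-0.11,0.017,0],[-0.165,0.025,0],[-0.22,0.034,0],[-0.275,0.042,0],[-0.33,0.05,0],[-0.356,0.053,0],[-0.356,0.053,0]],"rotation":[[0,0,0],[0,0,0],[0,0,0],[0,0,0],[0,0,0],[0,0,0],[0,0,0],[0,0,0]]}'
cat > m2.py <<'E'
from h import *
c=shot("wrist");T=tool();print("tool",T[:3,3].round(1),get_obs()["tcp_rot"].round(3))
m=cv2.inRange(c["hsv"],(15,0,150),(45,130,255));k=np.zeros_like(m);k[120:235,235:290]=255;m&=k
m=cv2.morphologyEx(m,cv2.MORPH_OPEN,cv2.getStructuringElement(cv2.MORPH_ELLIPSE,(17,17)))
p=max(cv2.findContours(m,cv2.RETR_EXTERNAL,cv2.CHAIN_APPROX_NONE)[0],key=cv2.contourArea)[:,0].astype(float)
print(p.min(0),p.max(0))
for z in (50,55):
    X=cast(c,p,z)[:,:2].astype(np.float32);(x,y),r=cv2.minEnclosingCircle(X);print(z,x,y,r,((np.r_[x,y,z]-T[:3,3])@T[:3,:3]).round(1))
E
python3 m2.py
```

```text
time: 9.93
tool_pos: [512.8, -28.2, 170.6]
tcp_rot: [-3.139, 0.0, 1.391]
contact_force: [0.7, 0.2, -0.9]
grip_width: 69.9
finger_force: 0.0
time: 10.92
tool_pos: [501.0, -387.6, 169.8]
tcp_rot: [-3.139, -0.001, 1.388]
contact_force: [0.7, 0.2, -1.0]
grip_width: 69.9
finger_force: 0.0
tool [ 501.4 -386.1  170.2] [-3.139e+00 -2.000e-03  1.389e+00]
[236. 164.] [276. 208.]
50 503.6513671875 -383.26263427734375 20.6685733795166 [  2.9   2.  120.2]
55 503.87677001953125 -381.88421630859375 20.29791831970215 [  4.3   1.9 115.2]
```

```bash
python3 -c "
from h import *
print([get_obs()['tool_pos'].round(1).tolist() for i in range(2)])"
python3 -m pendant '{"dp":[[0.0045,0.0018,0.03],[0.0045,0.0018,0.06],[0.0045,0.0018,0.085],[0.0045,0.0018,0.105],[0.0045,0.0018,0.115],[0.0045,0.0018,0.12],[0.0045,0.0018,0.12]],"rotation":[[0,0,0],[0,0,0],[0,0,0],[0,0,0],[0,0,0],[0,0,0],[0,0,0]]}'; python3 -m pendant '{"dp":[[0,0,0],[0,0,0]],"rotation":[[0,0,0],[0,0,0]]}'
```

```text
[[501.4, -386.1, 170.2], [501.4, -386.1, 170.2]]
time: 11.85
tool_pos: [505.0, -381.9, 52.2]
tcp_rot: [3.141, 0.0, 1.391]
contact_force: [-0.3, 0.0, 0.5]
grip_width: 69.5
finger_force: 0.0
time: 12.1
tool_pos: [505.0, -382.4, 52.6]
tcp_rot: [3.141, 0.001, 1.391]
contact_force: [-0.1, 0.4, -0.1]
grip_width: 69.6
finger_force: 0.0
```

```bash
python3 -m pendant '{"dp":[[0,0,0.004],[0,0,0.007],[0,0,0.0075],[0,0,0.0075]],"rotation":[[0,0,0],[0,0,0],[0,0,0],[0,0,0]]}'; python3 -m pendant '{"dp":[[0,0,0],[0,0,0],[0,0,0],[0,0,0],[0,0,0]],"rotation":[[0,0,0],[0,0,0],[0,0,0],[0,0,0],[0,0,0]]}' 0.0; python3 -m pendant '{"dp":[[0,0,-0.003],[0,0,-0.01],[0,0,-0.02],[0,0,-0.05],[0,0,-0.1],[0,0,-0.14],[0,0,-0.14]],"rotation":[[0,0,0],[0,0,0],[0,0,0],[0,0,0],[0,0,0],[0,0,0],[0,0,0]]}'
python3 - <<'E'
from h import *
c=shot("wrist","w6");T=tool();print(T[:3,3])
cc=shot("top");p=blob(cc,(100,80,80),(130,255,255),(295,135,330,170));print(cen(cast(cc,p,70)[:,:2].astype(np.float32)))
E
```

```text
time: 12.6
tool_pos: [504.7, -382.2, 44.3]
tcp_rot: [-3.141, -0.0, 1.391]
contact_force: [-1.5, -0.2, 0.3]
grip_width: 69.7
finger_force: 0.0
time: 13.22
tool_pos: [504.8, -382.2, 44.5]
tcp_rot: [3.142, 0.0, 1.391]
contact_force: [0.1, 0.5, -0.0]
grip_width: 36.3
finger_force: 30.0
time: 14.1
tool_pos: [506.2, -383.5, 189.3]
tcp_rot: [3.134, 0.005, 1.391]
contact_force: [-0.9, -0.1, -0.5]
grip_width: 36.9
finger_force: 30.0
[ 505.26710511 -382.65019695  186.62440872]
[ 657.32136963 -146.97667431]
```

View pics/w6.png

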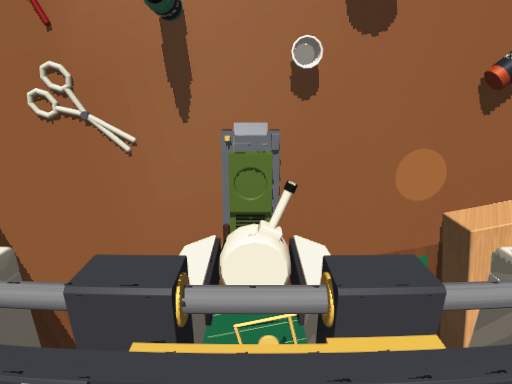

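The turret is gripped and level, at about (255,262), and the hull stayed in place. Moving over the grip.

```bash
python3 -m pendant '{"dp":[[0.03,0.0125,0],[0.08,0.033,0],[0.13,0.054,0],[0.18,0.075,0],[0.23,0.096,0],[0.258,0.1075,0],[0.258,0.1075,0],[0.258,0.1075,0]],"rotation":[[0,0,0],[0,0,0],[0,0,0],[0,0,0],[0,0,0],[0,0,0],[0,0,0],[0,0,0]]}'
python3 - <<'E'
from h import *
c=shot("wrist","w7");T=tool();print(T[:3,3].round(1),get_obs()["tcp_rot"].round(3))
p=blob(c,(100,120,80),(130,255,255),(180,80,330,225));X=cast(c,p,70)[:,:2].astype(np.float32);m=cen(X)
print(p.min(0),p.max(0),m,cv2.minEnclosingCircle(X),((np.r_[m,70]-T[:3,3])@T[:3,:3]).round(1))
for lo,hi in (((0,150,80),(6,255,255)),((172,150,80),(180,255,255))):
    q=blob(c,lo,hi,(150,60,360,240),close=9)
    if q is not None: X=cast(c,q,70)[:,:2].astype(np.float32);print(cv2.minEnclosingCircle(X))
# held turret
q=blob(c,(15,0,150),(45,130,255),(215,215,300,286));print(q.min(0),q.max(0))
for dz in (7,14.6):
    X=(cast(c,q,T[2,3]+dz)-T[:3,3])@T[:3,:3];print(dz,X.min(0).round(1),X.max(0).round(1))
E
```

```text
time: 15.2
tool_pos: [655.9, -148.1, 183.1]
tcp_rot: [-3.139, 0.0, 1.391]
contact_force: [-1.1, -1.0, -0.5]
grip_width: 36.4
finger_force: 30.0
[ 655.8 -148.6  183.5] [-3.14  0.    1.39]
[240. 174.] [276. 207.] [ 658.76487894 -146.43252652] ((658.748046875, -146.61573791503906), 15.716357231140137) [  2.7   2.7 113.5]
((658.8084716796875, -145.029541015625), 27.499385833740234)
((655.8878173828125, -162.7753143310547), 2.654385805130005)
[220. 215.] [289. 284.]
7 [-13.5 -18.4  -7. ] [26.  17.9 -7. ]
14.6 [ -8.6 -17.5 -14.6] [ 28.9  17.  -14.6]
```

View pics/w7.png

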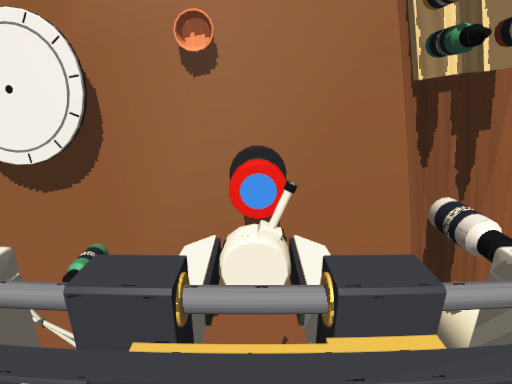

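The grip's blue tack is at (258,190) and the held turret at about (255,262). I'll work out the turret's offset in the hand from its roof edge.

```bash
python3 - <<'E'
from h import *
c=shot("wrist");T=tool()
m=cv2.inRange(c["hsv"],(15,0,120),(45,130,255))
pts=[]
for col in range(224,262,3):
    r=np.where(m[215:286,col])[0]
    if len(r): pts.append((col,215+r[0]))
for dz in (11,14.6):
    X=((cast(c,pts,T[2,3]+dz)-T[:3,3])@T[:3,:3])[:,:2]
    A=np.c_[2*X,np.ones(len(X))];s=np.linalg.lstsq(A,(X**2).sum(1),rcond=None)[0];print(dz,s[:2].round(1),np.sqrt(s[2]+s[:2]@s[:2]).round(1))
    # fixed radius
    for r in (17,19): 
        from scipy.optimize import least_squares
        print(r,least_squares(lambda q:np.hypot(*(X-q).T)-r,[0,0],loss="soft_l1").x.round(1))
print(pts)
E
```

```text
11 [6.2 0.5] 16.9
17 [5.9 0.2]
19 [4.1 1.4]
14.6 [8.1 0.4] 16.5
17 [7.4 0.5]
19 [5.6 1.6]
[(224, np.int64(244)), (227, np.int64(236)), (230, np.int64(233)), (233, np.int64(231)), (236, np.int64(229)), (239, np.int64(227)), (242, np.int64(226)), (245, np.int64(225)), (248, np.int64(225)), (251, np.int64(224)), (254, np.int64(223)), (257, np.int64(224)), (260, np.int64(220))]
```

```bash
python3 -m pendant '{"dp":[[0.0028,0.0027,0.03],[0.0028,0.0027,0.06],[0.0028,0.0027,0.085],[0.0028,0.0027,0.1],[0.0028,0.0027,0.102],[0.0028,0.0027,0.102],[0.0028,0.0027,0.102]],"rotation":[[0,0,0],[0,0,0],[0,0,0],[0,0,0],[0,0,0],[0,0,0],[0,0,0]]}'; python3 -m pendant '{"dp":[[0,0,0],[0,0,0]],"rotation":[[0,0,0],[0,0,0]]}'
```

```text
time: 16.18
tool_pos: [660.5, -145.6, 83.7]
tcp_rot: [3.139, 0.0, 1.391]
contact_force: [0.4, -0.1, -1.4]
grip_width: 36.5
finger_force: 30.0
time: 16.42
tool_pos: [660.0, -145.3, 82.8]
tcp_rot: [3.141, 0.0, 1.391]
contact_force: [-0.4, 0.5, -1.0]
grip_width: 36.6
finger_force: 30.0
```

```bash
python3 -m pendant '{"dp":[[-0.001,-0.001,0.003],[-0.001,-0.001,0.005],[-0.001,-0.001,0.0063],[-0.001,-0.001,0.007],[-0.001,-0.001,0.007]],"rotation":[[0,0,0],[0,0,0],[0,0,0],[0,0,0],[0,0,0]]}'; python3 -m pendant '{"dp":[[0,0,0.0004],[0,0,0.0006]],"rotation":[[0,0,0],[0,0,0]]}'
```

```text
time: 17.05
tool_pos: [658.7, -146.1, 75.4]
tcp_rot: [-3.142, 0.0, 1.391]
contact_force: [0.4, 0.3, -0.3]
grip_width: 36.6
finger_force: 30.0
time: 17.3
tool_pos: [658.8, -146.2, 75.0]
tcp_rot: [3.141, 0.0, 1.391]
contact_force: [0.3, -0.9, 1.2]
grip_width: 36.8
finger_force: 30.0
```

```bash
python3 -m pendant '{"dp":[[0,0,0],[0,0,0],[0,0,0],[0,0,0]],"rotation":[[0,0,0],[0,0,0],[0,0,0],[0,0,0]]}' 0.065; python3 -m pendant '{"dp":[[0,0,-0.01],[0,0,-0.04],[0,0,-0.08],[0,0,-0.105],[0,0,-0.105],[0,0,-0.105]],"rotation":[[0,0,0],[0,0,0],[0,0,0],[0,0,0],[0,0,0],[0,0,0]]}'
python3 - <<'E'
from h import *
c=shot("wrist","w8");T=tool();print(T[:3,3].round(1))
m=cv2.inRange(c["hsv"],(15,0,150),(45,130,255));k=np.zeros_like(m);k[120:235,215:300]=255;m&=k
m=cv2.morphologyEx(m,cv2.MORPH_OPEN,cv2.getStructuringElement(cv2.MORPH_ELLIPSE,(17,17)))
p=max(cv2.findContours(m,cv2.RETR_EXTERNAL,cv2.CHAIN_APPROX_NONE)[0],key=cv2.contourArea)[:,0].astype(float)
print(p.min(0),p.max(0))
X=cast(c,p,83)[:,:2].astype(np.float32);print(cv2.minEnclosingCircle(X))
q=blob(c,(0,150,80),(6,255,255),(180,100,340,240),close=9);X=cast(c,q,70)[:,:2].astype(np.float32);print(cv2.minEnclosingCircle(X))
cv2.imwrite("pics/w8c.png",cv2.resize(c["pixels"][120:280,160:360],None,fx=3,fy=3)[:,:,::-1])
E
```

```text
time: 17.8
tool_pos: [658.7, -146.1, 74.8]
tcp_rot: [-3.142, 0.0, 1.391]
contact_force: [0.2, -0.6, 0.6]
grip_width: 64.3
finger_force: 0.0
time: 18.55
tool_pos: [658.1, -145.9, 178.8]
tcp_rot: [-3.14, -0.0, 1.391]
contact_force: [0.3, 0.0, -0.7]
grip_width: 65.3
finger_force: 0.0
[ 658.  -145.9  178.2]
[234. 176.] [277. 223.]
((659.6103515625, -146.5863037109375), 21.08274269104004)
((659.3345947265625, -144.54244995117188), 26.82769775390625)
```

View pics/w8c.png

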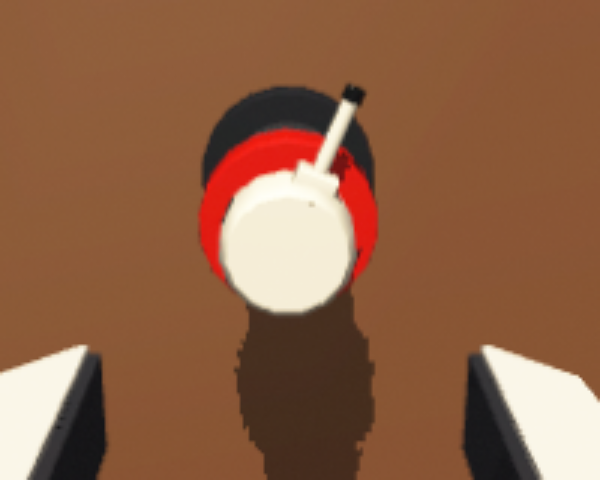

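The turret stands level in the middle of the red cap, about 2 mm off. Back to the tank for the upper hull.

```bash
python3 -m pendant '{"dp":[[-0.03,-0.0125,0],[-0.08,-0.033,0],[-0.13,-0.054,0],[-0.18,-0.075,0],[-0.23,-0.096,0.01],[-0.267,-0.111,0.025],[-0.267,-0.111,0.03],[-0.267,-0.111,0.03]],"rotation":[[0,0,0],[0,0,0],[0,0,0],[0,0,0],[0,0,0],[0,0,0],[0,0,0],[0,0,0]]}'
python3 - <<'E'
from h import *
c=shot("wrist","w9");T=tool();print(T[:3,3].round(1),get_obs()["tcp_rot"].round(3))
p=blob(c,(30,60,20),(50,255,140),(190,80,320,286),close=5);print(p.min(0),p.max(0))
for z in (36,42):
  X=cast(c,p,z)[:,:2].astype(np.float32);r=cv2.minAreaRect(X);print(z,r,((np.r_[r[0],z]-T[:3,3])@T[:3,:3]).round(1))
p=blob(c,(95,10,30),(130,140,170),(190,80,320,286),close=7);X=cast(c,p,26)[:,:2].astype(np.float32);print("lower",cv2.minAreaRect(X))
cc=shot("top")
m=cv2.inRange(cc["hsv"],(20,90,150),(32,255,255));m[:,:170]=0;m[:,240:]=0;m[:130]=0;m[170:]=0
Y,Xp=np.nonzero(m);Q=cast(cc,np.c_[Xp,Y],22)[:,:2].astype(np.float32);print(len(Q),"block tape",cv2.minAreaRect(Q))
E
```

```text
time: 19.6
tool_pos: [501.4, -388.1, 148.4]
tcp_rot: [-3.14, -0.002, 1.391]
contact_force: [0.6, -0.7, -0.0]
grip_width: 64.8
finger_force: 0.0
[ 502.1 -387.9  149.2] [-3.141e+00 -1.000e-03  1.392e+00]
[231. 153.] [281. 248.]
36 ((500.39483642578125, -396.1701354980469), (87.84159851074219, 43.316261291503906), 79.59042358398438) [-8.500e+00 -1.000e-01  1.132e+02]
42 ((500.7472839355469, -394.1965026855469), (85.89970397949219, 42.358604431152344), 79.59028625488281) [-6.500e+00 -1.000e-01  1.072e+02]
lower ((500.60546875, -395.05328369140625), (121.54679870605469, 57.4852180480957), 79.40353393554688)
547 block tape ((659.1060180664062, 141.47406005859375), (51.757022857666016, 131.9237823486328), 9.073376655578613)
```

View pics/w9.png

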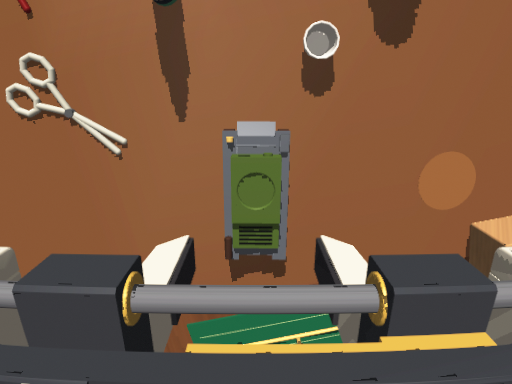

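The upper hull is centred between the fingers, centre about 7 mm behind the TCP along the hull. Descending.

```bash
python3 -m pendant '{"dp":[[-0.001,0,0.03],[-0.001,0,0.06],[-0.001,0,0.09],[-0.001,0,0.105],[-0.001,0,0.113],[-0.001,0,0.113],[-0.001,0,0.113]],"rotation":[[0,0,0],[0,0,0],[0,0,0],[0,0,0],[0,0,0],[0,0,0],[0,0,0]]}' 0.07; python3 -m pendant '{"dp":[[0,0,0.003],[0,0,0.006],[0,0,0.0075],[0,0,0.0078],[0,0,0.0078]],"rotation":[[0,0,0],[0,0,0],[0,0,0],[0,0,0],[0,0,0]]}'
```

```text
time: 20.58
tool_pos: [502.1, -390.4, 38.0]
tcp_rot: [3.14, 0.001, 1.391]
contact_force: [-0.8, 0.2, 0.4]
grip_width: 70.3
finger_force: 0.0
time: 21.2
tool_pos: [501.5, -389.9, 29.0]
tcp_rot: [-3.142, 0.0, 1.391]
contact_force: [0.3, -0.6, -0.2]
grip_width: 70.4
finger_force: 0.0
```

```bash
python3 -m pendant '{"dp":[[0,0,0],[0,0,0],[0,0,0],[0,0,0],[0,0,0]],"rotation":[[0,0,0],[0,0,0],[0,0,0],[0,0,0],[0,0,0]]}' 0.0; python3 -m pendant '{"dp":[[0,0,-0.003],[0,0,-0.01],[0,0,-0.02],[0,0,-0.05],[0,0,-0.1],[0,0,-0.13],[0,0,-0.13]],"rotation":[[0,0,0],[0,0,0],[0,0,0],[0,0,0],[0,0,0],[0,0,0],[0,0,0]]}'
```

```text
time: 21.82
tool_pos: [501.5, -389.9, 29.0]
tcp_rot: [3.142, 0.0, 1.391]
contact_force: [-0.6, 0.6, 0.6]
grip_width: 41.5
finger_force: 30.0
time: 22.7
tool_pos: [502.7, -391.0, 162.7]
tcp_rot: [3.136, 0.004, 1.391]
contact_force: [-0.5, -0.0, -0.7]
grip_width: 41.3
finger_force: 30.0
```

```bash
python3 -m pendant '{"dp":[[0.03,0.003,-0.01],[0.08,0.008,-0.01],[0.135,0.014,-0.01],[0.19,0.02,-0.01],[0.245,0.026,-0.01],[0.3,0.032,-0.01],[0.355,0.037,-0.01],[0.41,0.043,-0.01]],"rotation":[[0,0,-0.02],[0,0,-0.05],[0,0,-0.08],[0,0,-0.12],[0,0,-0.15],[0,0,-0.18],[0,0,-0.21],[0,0,-0.24]]}'
python3 -c "
from h import *
o=get_obs();print(o['tcp_rot'])"
```

```text
time: 23.7
tool_pos: [616.7, 7.6, 167.6]
tcp_rot: [-3.139, -0.0, 1.632]
contact_force: [0.3, 0.7, -0.6]
grip_width: 41.4
finger_force: 30.0
[-3.13927926e+00 -2.43670969e-04  1.63173070e+00]
```

```bash
python3 -m pendant '{"dp":[[0.045,0.016,0],[0.09,0.032,0],[0.125,0.045,0],[0.138,0.0495,0],[0.138,0.0495,0],[0.138,0.0495,0]],"rotation":[[0,0,-0.03],[0,0,-0.06],[0,0,-0.09],[0,0,-0.1],[0,0,-0.1],[0,0,-0.1]]}'
cat > m3.py <<'E'
from h import *
c=shot("wrist","w10");T=tool();print(T[:3,3].round(1),get_obs()["tcp_rot"].round(3))
m=cv2.inRange(c["hsv"],(20,120,120),(34,255,255))
cs=sorted(cv2.findContours(m,cv2.RETR_EXTERNAL,cv2.CHAIN_APPROX_NONE)[0],key=cv2.contourArea)[-3:]
for k in cs:
    p=k[:,0].astype(float);X=cast(c,p,22)[:,:2].astype(np.float32);r=cv2.minAreaRect(X);print(p.min(0),p.max(0),np.round([*r[0],*r[1],r[2]],1))
p=blob(c,(30,60,20),(50,255,140),(180,150,340,286),close=5)
if p is not None:
    print(p.min(0),p.max(0))
    X=(cast(c,p,T[2,3]+10)-T[:3,3])@T[:3,:3];print(X.min(0).round(1),X.max(0).round(1))
E
python3 m3.py
```

```text
time: 24.45
tool_pos: [658.1, 145.0, 168.6]
tcp_rot: [-3.141, 0.001, 1.729]
contact_force: [-0.4, 0.6, -0.5]
grip_width: 41.5
finger_force: 30.0
[658.2 144.9 168.9] [-3.141  0.     1.729]
[268. 118.] [284. 190.] [673.9 175.4  14.3  68.8   8.9]
[230. 118.] [245. 191.] [638.  169.1  14.1  69.9   8.6]
[140. 335.] [454. 352.] [741.6 -40.5 380.8  22.5   9.1]
[210. 190.] [299. 284.]
[-12.1 -21.9 -10. ] [ 39.4  21.4 -10. ]
```

View pics/w10.png

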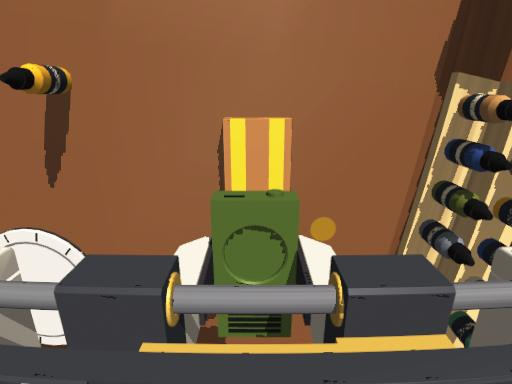

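```bash
python3 - <<'E'
from h import *
c=shot("wrist");T=tool()
print(((cast(c,[(254.5,254.5),(254.5,224),(254.5,283),(212,203),(298,203),(254,192),(254,203)],T[2,3]+13)-T[:3,3])@T[:3,:3]).round(1))
print(((np.array([660.2,142,22])-T[:3,3])@T[:3,:3]).round(1))
E
```

```text
[[  6.7  -0.  -13. ]
 [ 23.1  -0.  -13. ]
 [ -9.7  -0.  -13. ]
 [ 33.8 -20.  -13. ]
 [ 33.7  20.5 -13. ]
 [ 39.2  -0.2 -13. ]
 [ 33.8  -0.2 -13. ]]
[ -3.1   1.5 147. ]
```

```bash
python3 -m pendant '{"dp":[[0.003,0.0015,0.03],[0.003,0.0015,0.065],[0.003,0.0015,0.1],[0.003,0.0015,0.12],[0.003,0.0015,0.13],[0.003,0.0015,0.134],[0.003,0.0015,0.134],[0.003,0.0015,0.134]],"rotation":[[0,0,0.005],[0,0,0.005],[0,0,0.005],[0,0,0.005],[0,0,0.005],[0,0,0.005],[0,0,0.005],[0,0,0.005]]}';python3 -m pendant '{"dp":[[0,0,0.003],[0,0,0.005],[0,0,0.0065],[0,0,0.007],[0,0,0.007]],"rotation":[[0,0,0],[0,0,0],[0,0,0],[0,0,0],[0,0,0]]}'; python3 -m pendant '{"dp":[[0,0,0.0004],[0,0,0.0006]],"rotation":[[0,0,0],[0,0,0]]}'
```

```text
time: 25.55
tool_pos: [659.9, 149.7, 36.0]
tcp_rot: [3.14, 0.0, 1.726]
contact_force: [-0.4, -0.7, 0.8]
grip_width: 41.9
finger_force: 30.0
time: 26.18
tool_pos: [659.3, 149.7, 27.9]
tcp_rot: [-3.142, 0.0, 1.726]
contact_force: [0.6, -0.1, -0.1]
grip_width: 41.9
finger_force: 30.0
time: 26.42
tool_pos: [659.4, 149.7, 27.6]
tcp_rot: [3.141, 0.0, 1.726]
contact_force: [0.0, -0.0, 1.6]
grip_width: 41.7
finger_force: 30.0
```

```bash
python3 -m pendant '{"dp":[[0,0,0.0002],[0,0,0.0002],[0,0,0.0002],[0,0,0.0002],[0,0,0.0002]],"rotation":[[0,0,0],[0,0,0],[0,0,0],[0,0,0],[0,0,0]]}' 0.065; python3 -m pendant '{"dp":[[0,0,-0.01],[0,0,-0.04],[0,0,-0.08],[0,0,-0.13],[0,0,-0.13],[0,0,-0.13]],"rotation":[[0,0,0],[0,0,0],[0,0,0],[0,0,0],[0,0,0],[0,0,0]]}'
python3 - <<'E'
from h import *
c=shot("wrist","w11");T=tool()
p=blob(c,(30,60,20),(50,255,140),(200,100,320,286),close=5);X=cast(c,p,38)[:,:2].astype(np.float32);print("hull",cv2.minAreaRect(X))
E
python3 m3.py
```

```text
time: 27.05
tool_pos: [659.4, 149.7, 27.2]
tcp_rot: [3.142, 0.0, 1.726]
contact_force: [0.2, 0.1, 0.3]
grip_width: 65.2
finger_force: 0.0
time: 27.8
tool_pos: [659.0, 149.6, 157.3]
tcp_rot: [-3.141, 0.0, 1.726]
contact_force: [-0.5, -0.6, -0.5]
grip_width: 65.4
finger_force: 0.0
hull ((659.9531860351562, 144.87863159179688), (42.27526092529297, 85.39102172851562), 8.626797676086426)
[658.5 149.6 155.7] [-3.139 -0.     1.726]
[227. 125.] [263. 257.] [651.8 140.3  32.  130.1   9.2]
[267. 124.] [283. 257.] [678.8 144.8  14.2 130.9   9.1]
[186. 333.] [495. 352.] [789.8 -16.9 364.4  21.2   8.9]
[231. 150.] [279. 241.]
[ 12.3 -10.8 -10. ] [ 58.2  12.  -10. ]
```

View pics/w11.png

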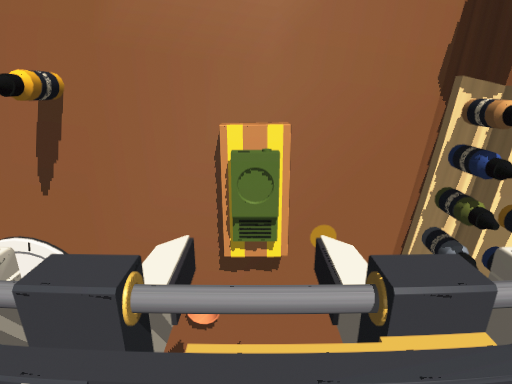

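The upper hull lies centred and lengthwise on the block, about 3 mm off. Now the lower hull.

```bash
python3 -m pendant '{"dp":[[-0.025,-0.012,0],[-0.07,-0.033,0],[-0.12,-0.056,0],[-0.17,-0.08,0],[-0.22,-0.103,0],[-0.27,-0.127,0],[-0.32,-0.15,0],[-0.37,-0.174,0]],"rotation":[[0,0,0],[0,0,0],[0,0,0],[0,0,0],[0,0,0],[0,0,0],[0,0,0],[0,0,0]]}' 0.0915; python3 -m pendant '{"dp":[[-0.05,-0.023,0],[-0.1,-0.047,0],[-0.135,-0.063,0],[-0.144,-0.067,0],[-0.144,-0.067,0],[-0.144,-0.067,0]],"rotation":[[0,0,0.085],[0,0,0.17],[0,0,0.25],[0,0,0.335],[0,0,0.335],[0,0,0.335]]}'
python3 - <<'E'
from h import *
c=shot("wrist","w12");T=tool();print(T[:3,3].round(1),get_obs()["tcp_rot"].round(3))
m=cv2.inRange(c["hsv"],(95,5,25),(130,140,200))
k=np.zeros_like(m);k[90:286,195:320]=255;m&=k
m=cv2.morphologyEx(m,cv2.MORPH_CLOSE,np.ones((9,9),np.uint8))
p=max(cv2.findContours(m,cv2.RETR_EXTERNAL,cv2.CHAIN_APPROX_NONE)[0],key=cv2.contourArea)[:,0].astype(float);print(p.min(0),p.max(0))
X=cast(c,p,26)[:,:2].astype(np.float32);r=cv2.minAreaRect(X);print(r,((np.r_[r[0],26]-T[:3,3])@T[:3,:3]).round(1))
E
```

```text
time: 28.9
tool_pos: [543.3, -244.1, 155.9]
tcp_rot: [-3.14, -0.002, 1.726]
contact_force: [1.7, 0.9, 0.5]
grip_width: 91.4
finger_force: 0.0
time: 29.65
tool_pos: [500.6, -394.5, 156.5]
tcp_rot: [-3.14, -0.001, 1.393]
contact_force: [-0.0, -0.0, -0.5]
grip_width: 91.5
finger_force: 0.0
[ 500.8 -394.4  156.7] [-3.141e+00 -1.000e-03  1.393e+00]
[223. 114.] [287. 248.]
((501.2554931640625, -391.78033447265625), (127.8925552368164, 57.48646926879883), 79.59905242919922) [2.500e+00 1.000e-01 1.307e+02]
```

View pics/w12.png

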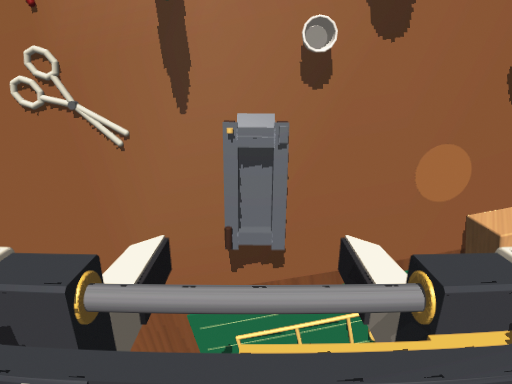

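The lower hull is square and centred between the open fingers, mudguards spanning columns 223–288. Descending.

```bash
python3 -m pendant '{"dp":[[0.0005,0,0.03],[0.0005,0,0.07],[0.0005,0,0.105],[0.0005,0,0.13],[0.0005,0,0.142],[0.0005,0,0.148],[0.0005,0,0.148],[0.0005,0,0.148]],"rotation":[[0,0,0],[0,0,0],[0,0,0],[0,0,0],[0,0,0],[0,0,0],[0,0,0],[0,0,0]]}';  python3 -m pendant '{"dp":[[0,0,0.001],[0,0,0.001],[0,0,0.001],[0,0,0.001],[0,0,0.001]],"rotation":[[0,0,0],[0,0,0],[0,0,0],[0,0,0],[0,0,0]]}' 0.0; python3 -m pendant '{"dp":[[0,0,-0.003],[0,0,-0.01],[0,0,-0.03],[0,0,-0.07],[0,0,-0.12],[0,0,-0.15],[0,0,-0.15]],"rotation":[[0,0,0],[0,0,0],[0,0,0],[0,0,0],[0,0,0],[0,0,0],[0,0,0]]}'
```

```text
time: 30.7
tool_pos: [501.2, -395.3, 10.3]
tcp_rot: [3.14, 0.001, 1.391]
contact_force: [0.3, -0.7, -0.1]
grip_width: 91.6
finger_force: 0.0
time: 31.32
tool_pos: [500.7, -394.9, 8.3]
tcp_rot: [3.142, 0.0, 1.391]
contact_force: [-0.4, 0.3, 0.5]
grip_width: 57.9
finger_force: 30.0
time: 32.2
tool_pos: [501.8, -395.9, 161.6]
tcp_rot: [3.136, 0.004, 1.391]
contact_force: [-0.3, 0.4, -2.5]
grip_width: 57.5
finger_force: 30.0
```

```bash
python3 -m pendant '{"dp":[[0.025,-0.009,0],[0.075,-0.027,0],[0.13,-0.047,0],[0.185,-0.066,0],[0.24,-0.086,0],[0.295,-0.106,0],[0.345,-0.124,0],[0.3635,-0.1304,0]],"rotation":[[0,0,0],[0,0,0],[0,0,0],[0,0,0],[0,0,0],[0,0,0],[0,0,0],[0,0,0]]}'; python3 -m pendant '{"dp":[[0,0,0],[0,0,0],[0,0,0]],"rotation":[[0,0,0],[0,0,0],[0,0,0]]}'
python3 - <<'E'
from h import *
c=shot("wrist","w13");T=tool();print(T[:3,3].round(1),get_obs()["tcp_rot"].round(3))
p=blob(c,(0,0,150),(180,60,255),(60,40,460,250),close=5);print(p.min(0),p.max(0))
X=cast(c,p,28)[:,:2];t=shot("top")
q=p[(p[:,1]<180)];Y=cast(c,q,28)[:,:2]
from scipy.optimize import least_squares
s=least_squares(lambda v:np.hypot(*(Y-v).T)-75,[437,-14],loss="soft_l1");print("table wrist",s.x.round(1),np.abs(s.fun).mean(),len(q))
# black centre dot in the top view before the arm covers it: none; earlier rect gave 437.4,-14
b=[v for v in [s.x]][0];print(((np.r_[b,28]-T[:3,3])@T[:3,:3]).round(1))
E
```

```text
time: 33.2
tool_pos: [435.5, -11.2, 157.0]
tcp_rot: [-3.139, -0.0, 1.393]
contact_force: [0.2, 0.0, -1.4]
grip_width: 58.0
finger_force: 30.0
time: 33.58
tool_pos: [437.6, -14.8, 157.9]
tcp_rot: [-3.141, 0.0, 1.389]
contact_force: [0.0, -0.2, -1.1]
grip_width: 58.1
finger_force: 30.0
[437.6 -14.8 157.9] [-3.141  0.     1.389]
[175. 103.] [348. 249.]
table wrist [438.1 -20.1] 11.492634639727811 442
[ -5.1   1.5 129.9]
```

View pics/w13.png

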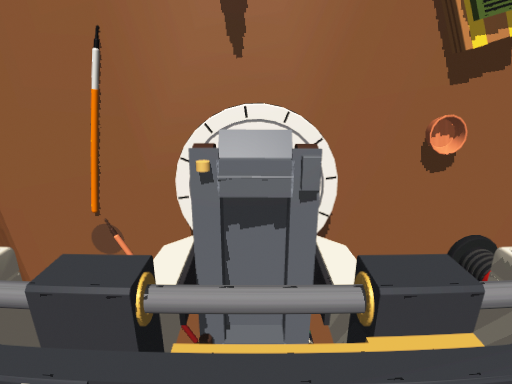

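I've now viewed 16 pictures, two over the limit of 14. From here I'll check with numbers only. The last one shows the disc rim at columns 176–337 with its top at row 103, and the hull held level. I'll fit the outer rim.

```bash
python3 - <<'E'
from h import *
from scipy.optimize import least_squares
c=shot("wrist");T=tool()
p=blob(c,(0,0,150),(180,60,255),(60,40,460,225),close=5)
h=cv2.convexHull(p.astype(np.float32))[:,0];h=h[h[:,1]<195];Y=cast(c,h,28)[:,:2]
s=least_squares(lambda v:np.hypot(*(Y-v).T)-75,[437,-14],loss="soft_l1");print(s.x.round(1),np.abs(s.fun).mean().round(2),len(h),((np.r_[s.x,28]-T[:3,3])@T[:3,:3]).round(1))
s=least_squares(lambda v:np.hypot(*(Y-v[:2]).T)-v[2],[437,-14,75],loss="soft_l1");print(s.x.round(1))
E
```

```text
[439.  -14.3] 0.19 32 [  0.5   1.4 130.1]
[439.  -13.8  74.6]
```

```bash
python3 -m pendant '{"dp":[[0.0005,0.0014,0.03],[0.0005,0.0014,0.065],[0.0005,0.0014,0.09],[0.0005,0.0014,0.108],[0.0005,0.0014,0.115],[0.0005,0.0014,0.115],[0.0005,0.0014,0.115]],"rotation":[[0,0,0],[0,0,0],[0,0,0],[0,0,0],[0,0,0],[0,0,0],[0,0,0]]}';python3 -m pendant '{"dp":[[0,0,0.003],[0,0,0.005],[0,0,0.006],[0,0,0.0065],[0,0,0.0065]],"rotation":[[0,0,0],[0,0,0],[0,0,0],[0,0,0],[0,0,0]]}'; python3 -m pendant '{"dp":[[0,0,0.0004],[0,0,0.0006]],"rotation":[[0,0,0],[0,0,0]]}'
```

```text
time: 34.6
tool_pos: [439.5, -13.9, 43.9]
tcp_rot: [3.14, 0.0, 1.391]
contact_force: [-0.4, -0.3, -1.5]
grip_width: 58.0
finger_force: 30.0
time: 35.22
tool_pos: [438.9, -13.7, 36.7]
tcp_rot: [-3.142, 0.0, 1.391]
contact_force: [-0.6, 0.4, -0.1]
grip_width: 57.8
finger_force: 30.0
time: 35.48
tool_pos: [439.0, -13.7, 36.2]
tcp_rot: [3.141, 0.0, 1.391]
contact_force: [-0.5, -0.8, 2.8]
grip_width: 57.6
finger_force: 30.0
```

Weight is off the gripper and there is contact (−1 → +2.8 N). Releasing.

```bash
python3 -m pendant '{"dp":[[0,0,0],[0,0,0],[0,0,0],[0,0,0],[0,0,0]],"rotation":[[0,0,0],[0,0,0],[0,0,0],[0,0,0],[0,0,0]]}' 0.0915; python3 -m pendant '{"dp":[[0,0,-0.01],[0,0,-0.04],[0,0,-0.08],[0,0,-0.13],[0,0,-0.13],[0,0,-0.13]],"rotation":[[0,0,0],[0,0,0],[0,0,0],[0,0,0],[0,0,0],[0,0,0]]}'
python3 - <<'E'
from h import *
c=shot("wrist");T=tool()
m=cv2.inRange(c["hsv"],(95,5,25),(130,140,145));k=np.zeros_like(m);k[110:250,215:300]=255;m&=k
m=cv2.morphologyEx(m,cv2.MORPH_CLOSE,np.ones((9,9),np.uint8))
p=max(cv2.findContours(m,cv2.RETR_EXTERNAL,cv2.CHAIN_APPROX_NONE)[0],key=cv2.contourArea)[:,0].astype(float)
print("lower hull",cv2.minAreaRect(cast(c,p,54)[:,:2].astype(np.float32)))
t=shot("top")
for n,lo,hi,b,z in (("cupola",(14,140,120),(30,255,255),(98,185,126,213),38),("turret",(15,0,170),(40,90,255),(290,125,330,170),85),("upper",(30,60,20),(50,255,160),(170,125,240,180),38)):
    p=blob(t,lo,hi,b)
    if p is not None: print(n,len(p),cv2.minAreaRect(cast(t,p,z)[:,:2].astype(np.float32)))
E
```

```text
time: 36.1
tool_pos: [438.9, -13.7, 36.1]
tcp_rot: [3.142, 0.0, 1.391]
contact_force: [1.0, 0.0, 0.0]
grip_width: 91.1
finger_force: 0.0
time: 36.85
tool_pos: [438.5, -13.6, 166.1]
tcp_rot: [3.142, 0.0, 1.391]
contact_force: [-0.8, -0.8, 0.2]
grip_width: 91.2
finger_force: 0.0
lower hull ((439.40655517578125, -10.117469787597656), (113.65938568115234, 57.96097183227539), 79.78770446777344)
turret 54 ((658.2218627929688, -137.53146362304688), (56.63576889038086, 33.582489013671875), 78.7680435180664)
upper 86 ((657.7593994140625, 140.3138427734375), (41.331783294677734, 85.10240173339844), 8.230806350708008)
```

```bash
python3 -c "
from plant import workorder
print(workorder.close_job())"
```

```text
the job is handed in; nothing more can be done
None
```

Job handed in at about 37 s: all four pieces are released upright on their holders, about 1–4 mm off centre by my measurements, and the arm never went near either bottle; I viewed 16 pictures, two over the limit of 14.

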